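# Bring the slim homogeniser into the sample vial

## Robot

A 6-joint arm with a two-finger parallel gripper is mounted at the origin on the work surface. World frame = base frame: x ahead of the robot, y to its left, z up, the work surface at z = 0. Lengths are in mm, angles in rad, forces in N, time in s.
With the tool pointing down it reaches from about 325 to 900 mm from the base axis. Payload 3.5 kg.
Tool frame: the origin (TCP) lies at the very end of the fingers, on their centre line; the grasp point (between the pads) lies 19 mm behind it (arm.grasp_offset is the distance from the TCP to the grasp point, in mm); z points along the fingers, y is the line along which they close (so a half turn about z gives the same grasp; the last joint's range is limited). The gripper opens to 85 mm and grips with 20 to 120 N. Pads are 22 mm wide; open, the fingers measure 114 mm over their backs; the gripper's body (76 mm by 85 mm) begins 54 mm behind the grasp point. The pads swing forward as they close: fully open they stand 13 mm farther back than shut.
Start: joints at [-1.205, 0.276, -0.026, 1.268, 0, 1.467], TCP at [282.373, -557.572, 197.713] pointing down, gripper open.
Joint ranges: [-3.12, 3.12], [-0.85, 1.88], [-1.08, 1.24], [-1.95, 2.15], [-1.57, 1.53], [-3.14, 3.14]. Speed limits (rad/s): [2.57, 2.57, 3.14, 3.14, 3.14, 3.14].

## Interface

Orientations are given as a unit quaternion [x, y, z, w].
In Python, from workcell import arm gives the robot as it stands.
- The arm moves only by the shell command python3 -m creep 'ROWS' [FORCE]. ROWS is text: rows parted by semicolons, each of 7 numbers parted by spaces: the opening, from -1 (shut) to 1 (fully open), so that 0 is half open, then the shift along the tool's x, y, z in m, then the turn, a rotation vector about the tool's x, y, z in degrees. A call has 1 to 12 rows; each row shifts and turns the commanded pose from where the row before left it, along the tool's axes as they then stand; what a row does not reach is not made up. A row lasts 1/8 s, in which the tool goes at most 62.5 mm and 10.7 degrees, less where a joint would pass 70% of its speed; a pose out of reach is approached as far as the arm can. A call is refused whole if a number of a shift passes 0.0625 or a number of a turn 10.7, either way. A call with a gripper value outside its range is refused whole. The fingers move at their own pace and stop on an object; FORCE is the grip in N (left out, the last holds). Time passes only in rows, so rows that do not move let the fingers close. It gives the time, the measured TCP pose, the force, the opening and the grip force at its end, in the units of the state.
- arm.sense(): the state, without advancing time (a new reading comes with each control period).
- arm.capture(name): name is "side" or "top"; returns a dict with "pixels" (400x640x3 uint8, red, green, blue), "fx", "fy", "cx", "cy" (pixels), "R" (3x3) and "t" (3): a world point X has camera coordinates R X + t. Camera axes: x right, y down, z forward; pixel columns grow to the right and rows downward; lengths in mm; the calibration is good to about 2 mm. A picture is of the moment at which its call begins. There is no depth.
- arm.job_done(): hands the job in; it is judged then, once.
The state is a dict: "time_s": time; "joint_pos": joint angles; "qd": joint speeds; "tau": joint torques, N m; "ee_pos": TCP position; "eef_rot": TCP orientation; "contact_force": force on the tool from outside, world axes, zero at the start; "wrist_torque": the same for the moment, N m; "width": opening from 0.0 (shut) to 1.0 (fully open); "finger_force": force on a finger pad.
Only numpy, scipy, OpenCV 4.12 (cv2) and the standard library are available. Lean on these libraries where they do the work, as an engineer would, in place of code of your own. Each camera call takes 0.05 s, during which the arm holds its last target. There are 200 camera calls.

## Task

Take the homogeniser with the slim shaft out of the stand and lower its shaft through the port of the splash guard on the chill block, without the tool touching the guard or the block. Feel gently for the bottom of the vial with the tip, then lift the tip about 10 mm clear of it, and finish while holding the tool there, still, upright and centred in the port, ready to run. Leave everything else where it stands.

Things in the scene. Friction and masses are not known exactly. Their poses are not given: they have to be found in the camera images.
- slim_grip (a point): centre of the handle of the slim-shafted hand-held homogeniser, the one to use, about 0.25 kg, upright in one of the two holes of the stand (which one varies); z axis up along the tool. Round grey handle, 34 mm diameter, 90 mm long, black cap on top; this point is 172 mm above the tip, 40 mm below the top. It comes out straight upward and is free when lifted by more than 120 mm
- slim_tip (a point): lower end of the slim tool's shaft, on its axis; z axis up along the tool. From here up, all round and on one axis: bare steel shaft, 8 mm diameter, 100 mm long; nose, 20 mm diameter, 18 mm long; handle, 34 mm diameter, 90 mm; cap 4 mm; 212 mm in all. In the stand the shoulder under the handle rests on the top plate; nose and shaft hang through the hole
- broad_grip (a point): centre of the handle of the other homogeniser (not to be used), in the other hole of the stand, 100 mm from the slim one. It has the same shape, heights and total length, but a 46 mm thick handle and a 16 mm thick shaft; its top stands 222 mm above the bench, so the slim tool's shaft must be carried round or over it
- stand: fixed tool stand; origin under its centre. Grey base 110 x 220 x 6 mm, aluminium cheeks at both ends (y = +-102 mm), open front and back (x); top plate 80 (x) by 212 (y) by 8 mm, its upper face 128 mm above the bench, with two 24 mm holes at y = +-50 mm in which the homogenisers hang
- chill: fixed chill block: aluminium, 130 mm square, 95 mm high, in a white jacket 146 mm square, 70 mm high; origin under its centre. Four small wells at x, y = +-45 mm, two with a capped tube reaching 119 mm above the bench. In the middle, on the block, the round grey splash guard, 64 mm in diameter, its flat top 110 mm above the bench, the port at its centre
- port (a point): centre of the round port in the splash guard, level with the guard's top face (110 mm above the bench). The port is a vertical bore, 18 mm in diameter and 5 mm long, so the 8 mm shaft has 5 mm of room all round; below it the well opens to 30 mm, straight down
- vial (a joint): how far the sample vial is pressed down on its cushion (m, 0 = untouched). The vial stands straight below the port, out of sight in the well; its flat inner bottom, 24 mm across, lies 62 to 85 mm below the top of the guard, depending on the vial: it has to be felt for. The cushion gives about 0.33 mm per newton (10 mm at most) and springs back
- tube_a: capped sample tube, 17 mm thick, 114 mm long, in a well of the chill block; origin at its lower end; to be left alone
- tube_b: a second such capped tube in the opposite well; to be left alone
- reagent: amber reagent bottle, 62 mm in diameter, 125 mm high; origin under its centre; to be left alone
- beaker: glass beaker, 68 mm in diameter, 85 mm high; origin under its centre; to be left alone
- well_plate: 96-well plate, 86 x 128 x 22 mm, white on a blue foot; origin under its centre; to be left alone
- tip_box: box of pipette tips, 90 x 125 x 68 mm; origin under its centre; to be left alone
- marker: lab marker pen lying flat, 125 mm long, 18 mm thick; origin under its white end; to be left alone

How it is judged:
By the outcome, as a careful person would: the job done as asked, in the order asked, and still so for the second after the job is handed in, while the arm keeps its last pose, push and grip.
It also fails if it takes over 70 s, if anything falls off the work surface, if the arm or the gripper's body presses on something with over 40 N, if the wrist force passes 120 N, or if a joint passes its speed limit or range.

## Working session

There is one attempt and no reset: what is moved stays moved. The work goes in short steps, Python scripts to look and compute and a shell command to move; the robot and the scene stay as the last step left them, time stands still between calls to the robot, and variables do not carry over. Pictures are saved under pics/ and viewed, at most 10 in all, crops included, and the job is handed in when it is done.

```bash
mkdir -p pics; ls; python3 - <<'E'
from workcell import arm
import cv2
s=arm.sense();print(s)
for n in("side","top"):
    c=arm.capture(n);cv2.imwrite(f"pics/{n}0.png",c["pixels"][:,:,::-1])
    print(n,c["fx"],c["fy"],c["cx"],c["cy"],c["R"],c["t"])
E
```

```text
pics
{'time_s': 0.0, 'joint_pos': array([-1.20539813e+00,  2.77189715e-01, -2.79066627e-02,  1.26803449e+00,
        3.63675040e-05,  1.46739052e+00]), 'qd': array([ 0.00040996,  0.00063004, -0.00085353, -0.00103645, -0.00088124,
       -0.00036639]), 'tau': array([-7.49082828e-04, -4.45513558e+01,  2.95201099e+01,  1.62728084e-02,
       -6.23192318e-05,  4.78042438e-06]), 'ee_pos': array([ 282.0694899 , -556.74242017,  196.51246935]), 'eef_rot': array([ 9.72652750e-01,  2.32261201e-01, -1.34443221e-04, -1.15964567e-03]), 'contact_force': array([-0.39300779, -0.22382781, -0.16611568]), 'wrist_torque': array([ 0.00723238, -0.02163059, -0.00857427]), 'finger_force': 0.0, 'width': 0.9989404231956586}
side 425.54479068328834 425.54479068328834 315.5592307904715 203.21793355024266 [[-0.73858164 -0.67388647 -0.01934381]
 [-0.30826607  0.3631001  -0.87927831]
 [ 0.5995575  -0.64345578 -0.4759154 ]] [446.82364102 307.79470387 572.06817769]
top 463.20375955405564 463.20375955405564 323.46791110670426 200.19996495667476 [[ 0.01152928 -0.99990481 -0.00757951]
 [-0.98544789 -0.01007638 -0.16967888]
 [ 0.16958635  0.00942549 -0.98547026]] [   4.41212     610.52901279 1057.68750393]
```

View pics/side0.png

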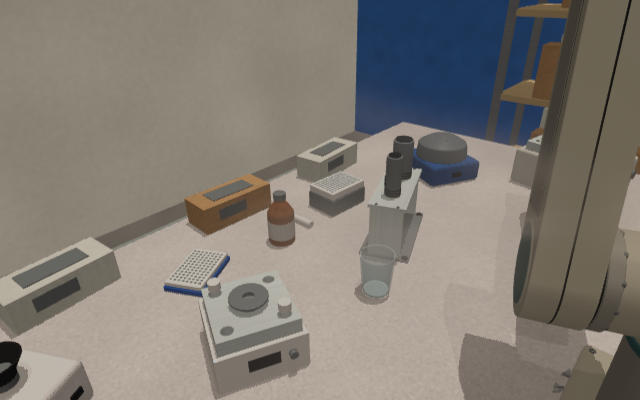

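View pics/top0.png

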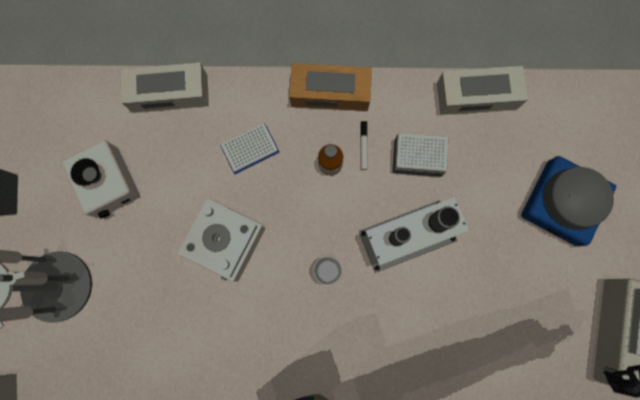

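The side view shows the stand at about (395,200), with the slim tool in front at (394,175) and the broad one at (403,155). The chill block is at about (250,320), with its guard at (248,297). In the top view, the slim cap is at about (400,235), the broad cap at (445,217) and the port at about (217,238). I'll zoom in on these to measure them.

```bash
python3 - <<'E'
import cv2,numpy as np
t=cv2.imread("pics/top0.png");s=cv2.imread("pics/side0.png")
def crop(im,x,y,w,h,k):return cv2.convertScaleAbs(cv2.resize(im[y:y+h,x:x+w],(w*k,h*k),interpolation=cv2.INTER_CUBIC),alpha=1.8)
a=crop(t,170,190,100,100,4);b=crop(t,370,190,100,100,4)
cv2.imwrite("pics/c1.png",np.hstack([a,b]))
a=crop(s,195,260,100,75,4);b=crop(s,365,130,100,75,4)
cv2.imwrite("pics/c2.png",np.hstack([a,b]))
E
```

```text
(no output)
```

View pics/c1.png

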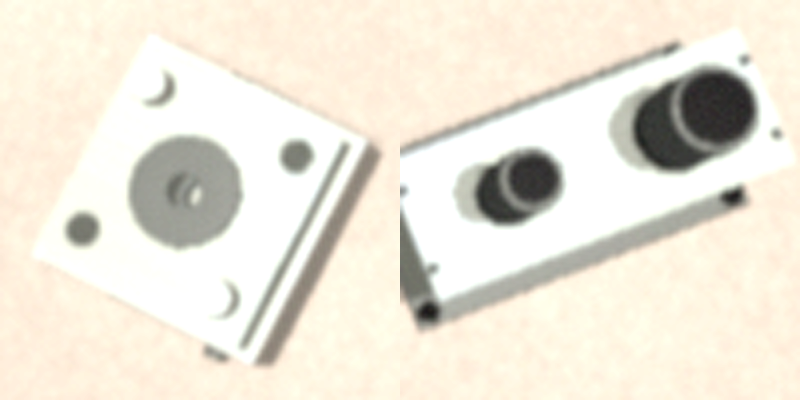

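View pics/c2.png

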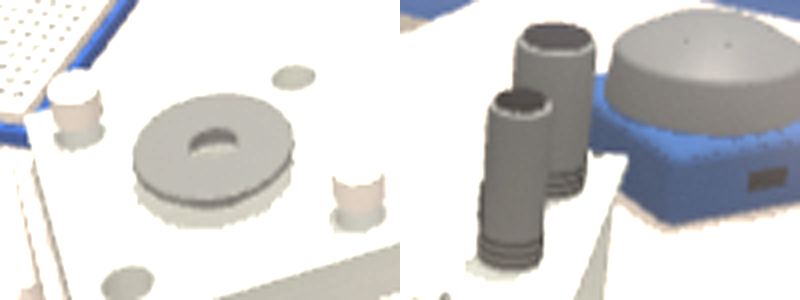

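The crops give these centres:
- **Top view:** guard centre about (216.1,237.5), slim cap about (402.9,234.3), broad cap about (448.4,217.2).
- **Side view:** guard top about (248.2,296.7), slim cap about (395.5,155.2).

```bash
cat > h.py <<'E'
import numpy as np
from scipy.optimize import least_squares
from workcell import arm
def proj(c,X):
    p=np.asarray(X)@np.array(c["R"]).T+c["t"]
    return np.stack([c["fx"]*p[...,0]/p[...,2]+c["cx"],c["fy"]*p[...,1]/p[...,2]+c["cy"]],-1)
def onz(c,uv,z):
    R=np.array(c["R"]);d=R.T@[(uv[0]-c["cx"])/c["fx"],(uv[1]-c["cy"])/c["fy"],1];o=-R.T@c["t"]
    return o+d*(z-o[2])/d[2]
E
python3 - <<'E'
from h import *
import cv2
T=arm.capture("top");S=arm.capture("side")
for n,z,a,b in(("guard",110,(216.1,237.5),(248.2,296.7)),("slim",222,(402.9,234.3),(395.5,155.2)),("broad",222,(448.4,217.2),(404.6,138.6))):
    print(n,onz(T,a,z).round(1),onz(S,b,z).round(1))
# guard: refine by area segmentation
for c,z,w in((T,110,(195,215,45,45)),(S,110,(225,278,50,42))):
    x,y,W,H=w;g=cv2.cvtColor(c["pixels"],cv2.COLOR_RGB2GRAY)[y:y+H,x:x+W]
    t,m=cv2.threshold(g,0,255,cv2.THRESH_BINARY_INV|cv2.THRESH_OTSU)
    cs,_=cv2.findContours(m,cv2.RETR_EXTERNAL,cv2.CHAIN_APPROX_NONE)
    k=max(cs,key=cv2.contourArea);e=cv2.fitEllipse(k);print(t,e[0][0]+x,e[0][1]+y,e[1],onz(c,(e[0][0]+x,e[0][1]+y),z).round(1))
# port edge in top: dark crescent
E
```

```text
guard [513.2 250.3 110. ] [512.  254.5 110. ]
slim [ 513.8 -149.9  222. ] [ 511.3 -145.3  222. ]
broad [ 549.2 -241.7  222. ] [ 549.7 -241.2  222. ]
118.0 215.8243579864502 237.4213695526123 (27.154390335083008, 27.837881088256836) [513.3 250.9 110. ]
138.0 247.89058113098145 299.55903816223145 (32.93720245361328, 41.822166442871094) [507.2 259.  110. ]
```

Both views agree on the step from the slim tool to the port, about (0, +400) mm. They differ by about 4 mm in absolute y, which looks like calibration bias. I'll grip across the line of the stand, so first I lift and turn -84° about tool z.

```bash
python3 -m creep '1 0 0 -0.01 0 0 -10.5;1 0 0 -0.01 0 0 -10.5;1 0 0 -0.01 0 0 -10.5;1 0 0 -0.01 0 0 -10.5;1 0 0 -0.01 0 0 -10.5;1 0 0 -0.01 0 0 -10.5;1 0 0 -0.01 0 0 -10.5;1 0 0 -0.01 0 0 -10.5;1 0 0 0 0 0 0'
cat >> h.py <<'E'
from scipy.spatial.transform import Rotation as Ro
def need(target):
    s=arm.sense();R=Ro.from_quat(s["eef_rot"]);M=R.as_matrix()
    print("t",round(s["time_s"],2),"tcp",s["ee_pos"].round(1),"y-axis deg",np.degrees(np.arctan2(M[1,1],M[0,1])).round(1),"z",M[:,2].round(4),"q",s["joint_pos"].round(2))
    print("F",s["contact_force"].round(2),"w",round(s["width"],3),"ff",s["finger_force"])
    d=(R.inv().apply(np.array(target)-s["ee_pos"])/1000).round(4);print("tool shift",d);return d
E
python3 -c "
from h import *
need([512.5,-147.5,285])"
```

```text
time_s: 1.32
ee_pos: [282.5, -558.0, 278.4]
eef_rot: [0.568, 0.823, -0.0, 0.001]
contact_force: [-0.2, -0.5, -0.2]
width: 0.998
finger_force: 0.0
t 1.32 tcp [ 282.5 -558.   278.4] y-axis deg 20.7 z [ 5.0e-04 -1.4e-03 -1.0e+00] q [-1.21  0.25  0.1   1.43 -0.    0.  ]
F [-0.18 -0.52 -0.17] w 0.998 ff 0.0
tool shift [ 0.3025  0.3604 -0.007 ]
```

```bash
python3 -m creep '1 0.03 0.036 0 0 0 0;1 0.03 0.036 0 0 0 0;1 0.03 0.036 0 0 0 0;1 0.03 0.036 0 0 0 0;1 0.03 0.036 0 0 0 0;1 0.03 0.036 0 0 0 0;1 0.03 0.036 0 0 0 0;1 0.03 0.036 0 0 0 0;1 0.03 0.036 0 0 0 0;1 0.03 0.036 -0.007 0 0 0;1 0 0 0 0 0 0;1 0 0 0 0 0 0'
python3 - <<'E'
from h import *
need([512.5,-147.5,171])
import cv2
for n in("side","top"):
    c=arm.capture(n);cv2.imwrite(f"pics/{n}1.png",c["pixels"][:,:,::-1])
    print(n,proj(c,arm.sense()["ee_pos"]))
a=cv2.imread("pics/side1.png")[100:250,330:480];b=cv2.imread("pics/top1.png")[160:310,330:480]
cv2.imwrite("pics/c3.png",cv2.convertScaleAbs(cv2.resize(np.hstack([a,b]),None,fx=2.6,fy=2.6,interpolation=cv2.INTER_CUBIC),alpha=1.6))
E
```

```text
time_s: 2.82
ee_pos: [511.5, -149.1, 284.1]
eef_rot: [0.568, 0.823, -0.0, -0.0]
contact_force: [0.0, 0.0, -0.9]
width: 0.998
finger_force: 0.0
t 2.83 tcp [ 511.5 -149.1  284.1] y-axis deg 20.8 z [-1.1e-03 -1.0e-04 -1.0e+00] q [-0.4   0.08 -0.08  1.41 -0.    0.8 ]
F [ 0.02  0.04 -0.93] w 0.998 ff 0.0
tool shift [0.0011 0.0016 0.1131]
side [398.90389922 125.19544696]
top [408.25141128 232.40483989]
```

View pics/c3.png

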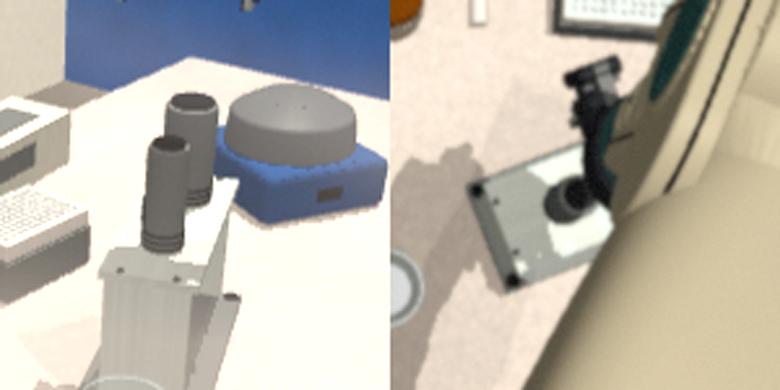

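```bash
python3 - <<'E'
import cv2
a=cv2.imread("pics/side1.png")[20:170,320:520]
cv2.imwrite("pics/c4.png",cv2.convertScaleAbs(cv2.resize(a,None,fx=4,fy=4,interpolation=cv2.INTER_CUBIC),alpha=2))
E
```

```text
(no output)
```

View pics/c4.png

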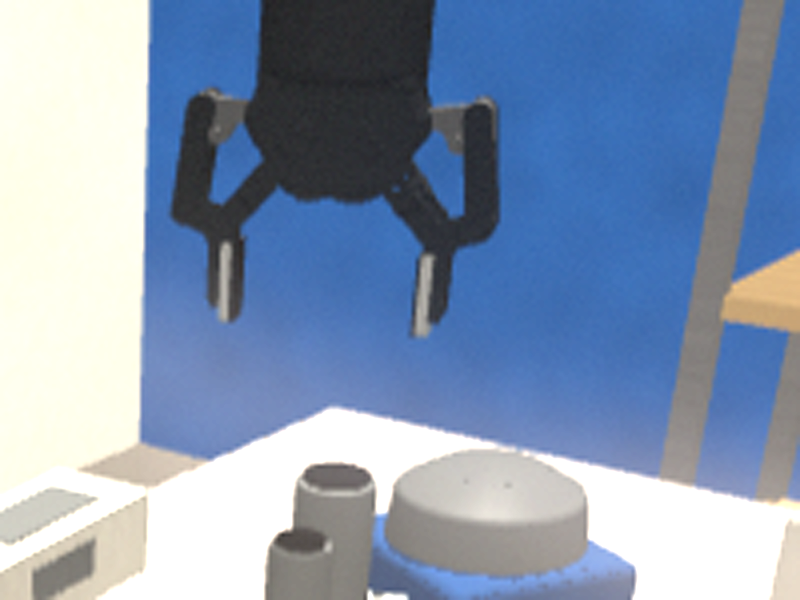

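The side view has the open fingertips at about (376,100) and (425,104) and the slim cap at (395,155). The tips look somewhat higher than the nominal TCP. I'll go straight down around the handle, which is safe by the geometry, and check again.

```bash
python3 -m creep '1 0 0 0.02 0 0 0;1 0 0 0.02 0 0 0;1 0 0 0.02 0 0 0;1 0 0 0.02 0 0 0;1 0 0 0.02 0 0 0;1 0 0 0.013 0 0 0;1 0 0 0 0 0 0;1 0 0 0 0 0 0'
python3 - <<'E'
from h import *
need([512.5,-147.5,171])
import cv2
c=arm.capture("side");a=c["pixels"][90:240,330:480,::-1];b=arm.capture("top")["pixels"][160:310,330:480,::-1]
cv2.imwrite("pics/c5.png",cv2.convertScaleAbs(cv2.resize(np.hstack([a,b]),None,fx=2.6,fy=2.6,interpolation=cv2.INTER_CUBIC),alpha=2))
p=arm.sense()["ee_pos"]
print(proj(c,[p,p+[0,0,13],p+[39.5,15.3,13],p-[39.5,15.3,-13]]))
E
```

```text
time_s: 3.92
ee_pos: [512.4, -149.6, 172.5]
eef_rot: [0.568, 0.823, 0.0, 0.001]
contact_force: [-0.5, -0.1, 0.5]
width: 1.0
finger_force: 0.0
t 3.92 tcp [ 512.4 -149.6  172.5] y-axis deg 20.8 z [ 1.1e-03 -5.0e-04 -1.0e+00] q [-0.41  0.13 -0.26  1.18 -0.    0.8 ]
F [-0.52 -0.12  0.49] w 1.0 ff 0.0
tool shift [0.0019 0.0009 0.0014]
[[394.41999771 176.34649295]
 [394.84930169 170.67662111]
 [374.98448    168.049443  ]
 [415.34358121 173.38704677]]
```

View pics/c5.png

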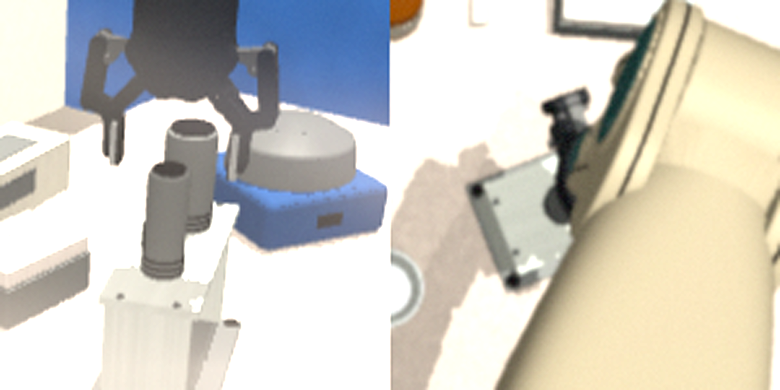

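In the side crop the finger ends are at about (373,152) and (421,158), and the slim cap is at (395,155). So the ends of the open fingers look about 30 mm higher than nominal. I'll partly close and locate the tips by image differencing.

```bash
python3 -c "
from h import *
np.save('b0.npy',arm.capture('side')['pixels'])"
python3 -m creep '0.1 0 0 0 0 0 0;0.1 0 0 0 0 0 0;0.1 0 0 0 0 0 0;0.1 0 0 0 0 0 0;0.1 0 0 0 0 0 0;0.1 0 0 0 0 0 0' 30
python3 - <<'E'
from h import *
import cv2
c=arm.capture("side");a=c["pixels"];b=np.load("b0.npy")
d=np.abs(a.astype(int)-b).sum(2)
m=(d>60).astype(np.uint8);r=np.argwhere(m[60:240,330:480]);print(r.min(0)+[60,330],r.max(0)+[60,330])
for v in range(145,190,3):print(v,''.join('#' if x else '.' for x in m[v,355:440]))
need([512.5,-147.5,171])
e=np.hstack([b,a]).reshape(400,1280,3)
x=cv2.resize(np.hstack([b[85:225,340:460],a[85:225,340:460]])[:,:,::-1],None,fx=3.3,fy=3.3,interpolation=cv2.INTER_CUBIC);cv2.imwrite("pics/c6.png",x)
E
```

```text
time_s: 4.82
ee_pos: [511.9, -149.1, 171.7]
eef_rot: [0.567, 0.823, -0.0, -0.0]
contact_force: [1.2, -0.3, 0.1]
width: 0.548
finger_force: 0.0
[ 77 361] [205 437]
145 ..............##################.........................#.####.##.####..............
148 ..............##################.......................#..###...##...................
151 .................#####.#########.......................#..###...##...................
154 .......................#########......................##..###..##....................
157 .........................######.......................#..#.....##....................
160 ..........................####.......................##..............................
163 .....................................................................................
166 .....................................................................................
169 .....................................................................................
172 .....................................................................................
175 .....................................................................................
178 .....................................................................................
181 .....................................................................................
184 .....................................................................................
187 .....................................................................................
t 4.88 tcp [ 512.  -149.1  171.7] y-axis deg 20.9 z [-0. -0. -1.] q [-0.4   0.13 -0.26  1.18 -0.    0.8 ]
F [1.22 1.02 1.03] w 0.549 ff 0.0
tool shift [0.0013 0.0011 0.0007]
```

View pics/c6.png

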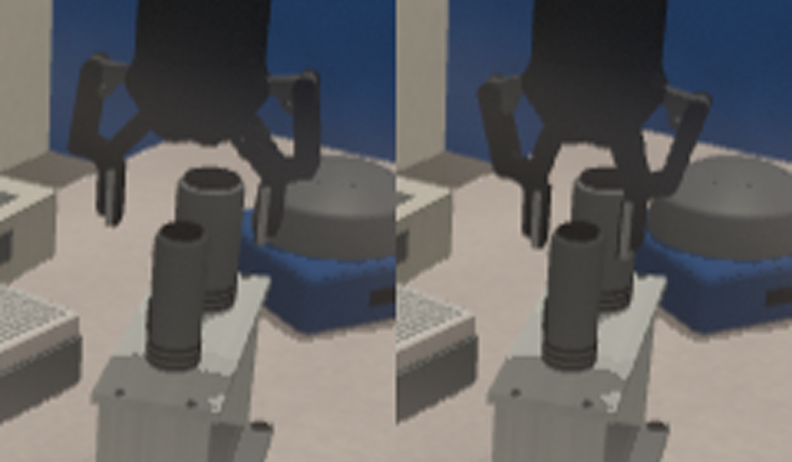

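```bash
python3 - <<'E'
from h import *
import cv2
S=arm.capture("side");T=arm.capture("top")
for z in(200,230,260,290,320,350):
    print(z,"S elbow",onz(S,(366.7,130.5),z)[:2].round(),"S upper",onz(S,(370,104.7),z)[:2].round(),"T",onz(T,(397,198.5),z)[:2].round())
print("tips mid",[(z,onz(S,(396.5,162),z)[:2].round()) for z in(175,190,205,220)])
g=T["pixels"]
cv2.imwrite("pics/c7.png",cv2.convertScaleAbs(cv2.resize(g[180:270,370:450,::-1],None,fx=6,fy=6,interpolation=cv2.INTER_CUBIC),alpha=2.5))
E
```

```text
200 S elbow [ 686. -286.] S upper [ 819. -483.] T [ 590. -143.]
230 S elbow [ 634. -214.] S upper [ 756. -395.] T [ 585. -138.]
260 S elbow [ 583. -142.] S upper [ 693. -306.] T [ 579. -134.]
290 S elbow [531. -70.] S upper [ 630. -217.] T [ 574. -129.]
320 S elbow [480.   2.] S upper [ 568. -128.] T [ 569. -124.]
350 S elbow [428.  74.] S upper [505. -39.] T [ 564. -120.]
tips mid [(175, array([ 549., -213.])), (190, array([ 530., -182.])), (205, array([ 511., -151.])), (220, array([ 493., -121.]))]
```

View pics/c7.png

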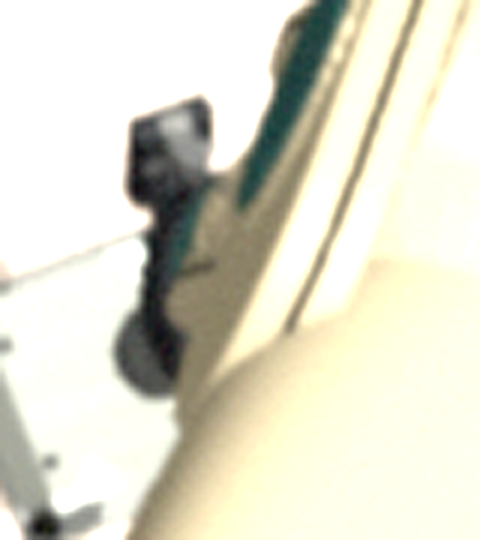

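The top view shows the finger knuckle at about (397,205) and the slim handle at (397,239). Both views agree that the gripper is centred on the handle in xy, with the fingers about 30 mm higher than nominal. Going down another 14 mm is safe under either reading, so I'll do that and then close.

```bash
python3 -m creep '0.1 0 0 0.007 0 0 0;0.1 0 0 0.007 0 0 0;0.1 0 0 0 0 0 0;-1 0 0 0 0 0 0;-1 0 0 0 0 0 0;-1 0 0 0 0 0 0;-1 0 0 0 0 0 0;-1 0 0 0 0 0 0;-1 0 0 0 0 0 0' 50
python3 -c "
from h import *
need([512.5,-147.5,171])"
```

```text
time_s: 6.1
ee_pos: [512.0, -149.0, 157.7]
eef_rot: [0.567, 0.823, 0.0, -0.0]
contact_force: [1.7, 0.5, -1.0]
width: 0.382
finger_force: 49.6
t 6.1 tcp [ 512.  -149.   157.7] y-axis deg 20.9 z [ 0.  0. -1.] q [-0.4   0.14 -0.28  1.15  0.    0.8 ]
F [ 1.75  0.46 -0.97] w 0.382 ff 49.590967297554016
tool shift [ 0.0012  0.0011 -0.0133]
```

```bash
python3 -m creep '-1 0 0 -0.01 0 0 0;-1 0 0 -0.015 0 0 0;-1 0 0 -0.015 0 0 0;-1 0 0 -0.015 0 0 0;-1 0 0 -0.02 0 0 0;-1 0 0 -0.02 0 0 0;-1 0 0 -0.02 0 0 0;-1 0 0 -0.02 0 0 0;-1 0 0 -0.01 0 0 0;-1 0 0 -0.005 0 0 0;-1 0 0 0 0 0 0;-1 0 0 0 0 0 0'
python3 - <<'E'
from h import *
import cv2
need([512.5,252,310])
S=arm.capture("side")
cv2.imwrite("pics/s2.png",S["pixels"][:,:,::-1]);cv2.imwrite("pics/t2.png",arm.capture("top")["pixels"][:,:,::-1])
# slim shaft in side: predicted tip/handle positions
p=arm.sense()["ee_pos"]
print(proj(S,[[512,-149,155],[512,-149,255],[512,-149,273],[512,-149,367]]))
a=S["pixels"].astype(int).sum(2)
for v in range(100,200,6):print(v,a[v,372:422:2])
E
```

```text
time_s: 7.6
ee_pos: [511.5, -148.8, 306.8]
eef_rot: [0.567, 0.823, -0.0, -0.001]
contact_force: [0.1, -0.9, -2.5]
width: 0.383
finger_force: 49.7
t 7.6 tcp [ 511.5 -148.8  306.8] y-axis deg 20.9 z [-1.5e-03  6.0e-04 -1.0e+00] q [-0.4   0.08 -0.04  1.46 -0.    0.8 ]
F [ 0.1  -0.92 -2.52] w 0.383 ff 49.673062562942505
tool shift [ 0.3742  0.1437 -0.0029]
[[393.98654862 184.12704845]
 [397.39499991 139.22583423]
 [398.04929567 130.60647263]
 [401.6937611   82.5961274 ]]
100 [199 204 204 202 201 197 197 193 190 188 168 176 179 181 184 180 179 178
 171 186 185 185 183 185 184]
106 [210 207 205 206 207 206 207 205 202 139 180 186 188 190 189 188 184 181
 178 199 197 193 192 190 189]
112 [214 213 212 212 212 214 212 211 211 144 190 196 200 199 198 196 193 190
 195 202 202 201 199 196 197]
118 [223 222 221 222 221 219 221 218 216 175 203 204 207 206 207 206 201 196
 211 212 211 209 209 203 202]
124 [227 224 226 226 224 224 222 222 221 187 173 185 198 202 201 198 174 165
 465 469 431 360 300 240 212]
130 [220 220 220 222 220 268 394 476 478 476 372 286 274 279 274 314 468 468
 469 470 470 472
[... 490 characters left out ...]
 246 202 192 195 194 197 198
 196 194 182 166 173 196 221]
166 [494 494 493 493 491 489 486 493 501 513 236 244 190 195 194 195 195 203
 196 191 163 160 164 162 162]
172 [492 489 488 495 493 493 498 513 510 500 246 242 160 178 184 189 190 184
 176 143 494 505 504 500 433]
178 [489 492 491 492 493 510 510 506 429 270 191 173 170 148 146 151 159 143
 188 394 503 500 496 431 275]
184 [488 490 488 488 490 486 485 482 501 510 507 506 502 506 504 501 500 502
 503 504 497 496 341 447 499]
190 [493 496 491 488 485 486 486 486 483 481 480 476 502 503 503 498 500 503
 505 496 497 315 322 489 501]
196 [363 355 348 351 347 348 350 347 358 322 327 317 319 470 473 477 480 476
 471 497 321 319 313 503 497]
```

The tool is out, with the tip at z≈159 mm. Relative to the grasp pose the port lies at (0,+400), so I carry it over.

```bash
python3 -m creep '-1 0.017 0.0065 0 0 0 0;-1 0.034 0.013 0 0 0 0;-1 0.034 0.013 0 0 0 0;-1 0.034 0.013 0 0 0 0;-1 0.034 0.013 0 0 0 0;-1 0.034 0.013 0 0 0 0;-1 0.034 0.013 0 0 0 0;-1 0.034 0.013 0 0 0 0;-1 0.034 0.013 0 0 0 0;-1 0.034 0.013 0 0 0 0;-1 0.034 0.013 0 0 0 0;-1 0.017 0.0065 0 0 0 0'
python3 -m creep '-1 0 0 0 0 0 0;-1 0 0 0 0 0 0;-1 0 0 0 0 0 0;-1 0 0 0 0 0 0'
python3 - <<'E'
from h import *
import cv2
need([512,251.2,307])
S=arm.capture("side");T=arm.capture("top")
s=S["pixels"][150:310,180:320,::-1];t=T["pixels"][160:320,140:280,::-1]
cv2.imwrite("pics/c8.png",cv2.convertScaleAbs(np.hstack([cv2.resize(x,None,fx=2.85,fy=2.85,interpolation=cv2.INTER_CUBIC) for x in(s,t)]),alpha=2))
np.save("S.npy",S["pixels"]);np.save("T.npy",T["pixels"])
print(proj(S,[[512,252,159],[512,252,259],[512,252,110]]),proj(T,[[512,252,159],[512,252,371],[512,252,110]]))
E
```

```text
time_s: 9.2
ee_pos: [511.4, 253.6, 307.4]
eef_rot: [0.566, 0.824, -0.0, -0.0]
contact_force: [0.3, -0.6, -2.6]
width: 0.384
finger_force: 49.8
time_s: 9.7
ee_pos: [512.5, 250.6, 307.8]
eef_rot: [0.568, 0.823, 0.0, 0.0]
contact_force: [0.1, -0.0, -2.1]
width: 0.377
finger_force: 49.8
t 9.7 tcp [512.5 250.6 307.8] y-axis deg 20.8 z [ 1.e-04 -1.e-04 -1.e+00] q [ 0.34  0.14  0.04  1.46 -0.    1.55]
F [ 0.15 -0.02 -2.09] w 0.377 ff 49.788808822631836
tool shift [ 0.0008 -0.0003  0.0008]
[[246.39032967 270.68340642]
 [239.45835288 213.06077739]
 [249.42454836 295.90559957]] [[209.8582047  235.96770272]
 [178.52557019 224.2053031 ]
 [215.30652548 238.01302471]]
```

View pics/c8.png

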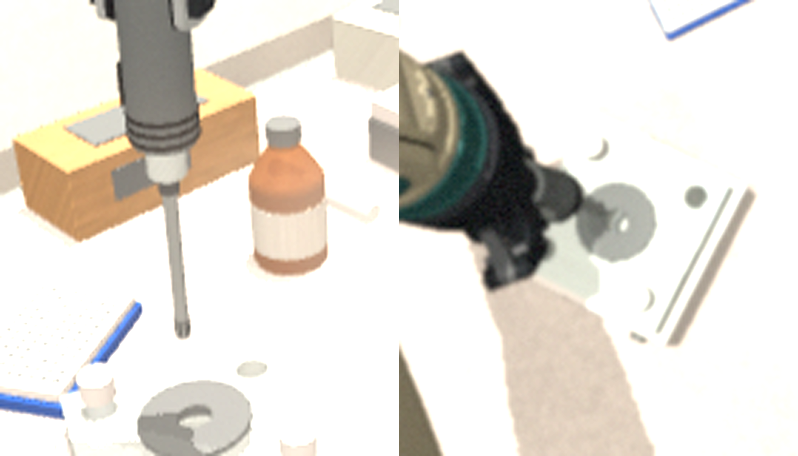

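The side view has the tip at about (244,268), and the shaft axis extended meets the guard level roughly 2 px left of the guard centre (248.3,296.5). In the top view the shaft is dark between about (203,229) and (214,239), with the guard centre at about (216.5,238). I'll measure both properly.

```bash
python3 - <<'E'
from h import *
import cv2
s=cv2.cvtColor(np.load("S.npy"),cv2.COLOR_RGB2GRAY).astype(float);t=cv2.cvtColor(np.load("T.npy"),cv2.COLOR_RGB2GRAY)
S=arm.capture("side");T=arm.capture("top")
pts=[]
for v in range(222,266):
    r=s[v,230:258];bg=np.median(r);w=np.clip(bg-r-25,0,None);
    if w.sum()>0:pts.append((v,230+(w*np.arange(28)).sum()/w.sum()))
pts=np.array(pts);k=np.polyfit(pts[:,0],pts[:,1],1);k=np.polyfit(*pts[np.abs(np.polyval(k,pts[:,0])-pts[:,1])<1].T,1)
print("side axis at v=230,265,296.5",np.polyval(k,[230,265,296.5]),"pred",proj(S,[[512.5,250.6,z] for z in(230,159,110)]))
np.set_printoptions(linewidth=250)
print(s[258:276,238:252].astype(int))
print(s[282:312:1,226:272:2].astype(int))
print("top");print(t[222:254,196:236])
E
```

```text
side axis at v=230,265,296.5 [240.26575194 243.73245819 246.85249382] pred [[242.12782409 230.18350644]
 [246.89992086 270.11849293]
 [249.91081736 295.31498765]]
[[176 176 156  96  90  91  89  83 172 175 174 174 174 175]
 [176 177 155  96  91  91  89  84 160 174 173 173 174 176]
 [174 174 153  95  90  91  89  85 121 174 175 175 177 178]
 [171 172 149  91  90  91  89  84 114 174 178 176 174 174]
 [172 172 157  82  86  86  85  76  88 172 175 173 171 174]
 [173 174 175  81  74  72  75  65  84 172 173 172 172 172]
 [176 177 176  81  72  67  81  65  62 172 174 173 173 174]
 [177 178 178  84  75  65  82  60  64 170 176 176 174 173]
 [176 178 177 107  80  60  88  60  77 170 174 176 176 175]
 [176 177 176 128  81  64  88  66  98 170 175 174 175 175]
 [178 177 175 149 109  88  97  99 132 172 174 175 176 175]
 [177 177 176 174 150 138 139 150 172 173 172 174 175 175]
 [178 178 178 177 175 176 178 178 176 176 175 176 176 174]
 [176 175 175 176 177 176 175 175 176 178 177 175 174 172]
 [173 173 174 175 173 171 171 172 174 175 177 175 173 171]
 [173 173 175 175 174 170 170 173 174 175 175 174 17
[... 2472 characters left out ...]
104  80 103 122 123 170 172]
 [132 125 123  86  79  82  82  82  82  82  82  82 108 114 106  94  76  95 122 123 140 172 172]
 [133 133 122 114  78  81  82  82  82  83  82  82  93 108  99  73  89 121 124 123 170 171 172]
 [133 131 121 122  97  81  77  81  81  82  83  81  81  78  76  88 122 123 123 139 170 171 171]
 [131 132 124 122 122 104  85  77  74  73  75  74  73  71  89 122 123 122 122 169 170 170 171]
 [132 133 132 122 121 122 115  97  89  82  78  78  84  90 121 122 122 121 122 169 170 171 172]]
top
[[ 35  37  37 ... 156 157 156]
 [ 37  38  35 ... 155 156 156]
 [ 38  38  37 ... 155 155 155]
 ...
 [114 113 113 ... 157 157 158]
 [114 114 114 ... 157 157 158]
 [115 114 114 ... 155 157 157]]
```

```bash
python3 - <<'E'
from h import *
import cv2
S=arm.capture("side");T=arm.capture("top");t=cv2.cvtColor(T["pixels"],cv2.COLOR_RGB2GRAY)
print("side tip",onz(S,(243.9,267.8),160).round(1),"port",onz(S,(248.5,296.4),110).round(1))
for v in range(222,254):print(v,' '.join('%3d'%x for x in t[v,198:236]))
print(proj(T,[[512.5,250.6,z] for z in(110,160,260)]))
E
```

```text
side tip [519.3 250.7 160. ] port [512.2 253.7 110. ]
222  37  40  59  94 131 147 152 153 153 152 152 152 153 154 154 154 154 154 153 153 153 153 154 154 155 155 155 156 155 155 155 155 155 155 155 156 157 156
223  37  36  34  55  97 129 147 153 153 154 153 151 151 149 143 141 138 138 138 137 138 141 146 148 152 154 155 156 156 157 156 156 155 154 155 155 156 156
224  39  37  35  36  55  95 132 147 152 152 151 145 140 131 120 115 105 104 104 105 105 113 125 128 137 146 152 156 156 156 157 157 157 156 155 155 156 156
225  37  37  36  32  31  68 115 138 148 148 139 126 114 105  97  93  89  89  90  90  91  94  99 100 109 124 139 151 155 156 157 157 158 156 157 156 156 156
226  40  36  37  33  28  51  93 123 142 137 119 101  94  91  89  89  90  89  89  89  90  91  90  91  94  99 114 136 148 156 157 158 157 157 158 157 158 158
227  37  39  38  34  27  38  77 106 124 116  98  89  89  89  89  89  90  89  90  90  89  91  90  90  90  91  95 112 130 151 158 158 158 158 158 157 158 158
228  37  37  37  34  26  35  65  87  91  92  89  87  90  89  89  89  89  90  90  91  91  90  91  90  91  91  9
[... 3333 characters left out ...]
 115 116 116 116 116 116 124 141 140 130 114 101  98  93  89  89  90  94  95  96 100 116 127 142 149 153 154 155 155 157 155 156 157 157 157 158
251 114 114 114 115 114 115 116 116 124 140 144 147 139 128 122 107  96  99 104 115 119 120 126 143 149 153 155 154 155 155 156 156 156 156 157 156 157 157
252 113 114 114 115 114 115 115 116 118 123 131 145 153 153 148 134 123 125 131 142 146 147 148 153 155 155 155 155 155 155 155 155 156 156 156 156 157 157
253 114 115 114 115 114 114 116 115 116 117 120 133 153 158 156 150 146 147 148 152 153 154 153 154 154 155 156 156 156 156 156 156 155 156 156 156 157 157
[[215.94090125 237.79695212]
 [210.40785096 235.69719896]
 [197.50530377 230.80077424]]
```

The side view puts the shaft 2 to 3 mm towards +x+y of the port axis, and the top view puts it at 0 to 2 mm towards +x. I shift 2.3 mm along tool -y and lower 30 mm, which stays above the guard, then measure again.

```bash
python3 -m creep '-1 0 -0.0013 0.01 0 0 0;-1 0 -0.001 0.01 0 0 0;-1 0 0 0.01 0 0 0;-1 0 0 0 0 0 0;-1 0 0 0 0 0 0;-1 0 0 0 0 0 0'
python3 - <<'E'
from h import *
import cv2
need([512,251.2,307])
S=arm.capture("side");T=arm.capture("top");s=cv2.cvtColor(S["pixels"],cv2.COLOR_RGB2GRAY);t=cv2.cvtColor(T["pixels"],cv2.COLOR_RGB2GRAY)
for v in range(246,302,2):print(v,' '.join('%3d'%x for x in s[v,232:266]))
print("top")
for v in range(228,246):print(v,' '.join('%3d'%x for x in t[v,198:228]))
E
```

```text
time_s: 10.75
ee_pos: [510.6, 250.7, 278.2]
eef_rot: [0.567, 0.823, 0.0, 0.0]
contact_force: [-0.6, -0.1, -1.7]
width: 0.381
finger_force: 49.9
t 10.75 tcp [510.6 250.7 278.2] y-axis deg 20.9 z [ 9.e-04  3.e-04 -1.e+00] q [ 0.34  0.14 -0.02  1.4  -0.    1.55]
F [-0.6  -0.14 -1.74] w 0.381 ff 49.85782206058502
tool shift [ 0.      0.0015 -0.0288]
246 177 177 178 178 180 178 177 177 143  93  89  90  89  85 168 175 174 174 176 177 177 177 178 177 178 178 178 177 176 176 177 177 177 177
248 177 178 178 178 177 177 178 179 165  96  89  90  90  86 146 177 176 175 175 175 176 176 175 175 177 177 177 176 175 175 176 176 175 175
250 175 176 177 179 179 178 177 177 179  98  89  90  91  87 129 176 178 177 176 175 176 177 176 176 174 175 177 176 175 174 175 175 175 175
252 177 178 179 178 177 177 177 178 178 117  90  90  92  88 123 173 177 179 178 176 175 175 175 175 177 179 180 178 176 175 173 171 172 173
254 178 179 175 174 176 177 178 177 176 137  93  92  92  88 100 172 175 176 176 177 176 176 176 175 176 176 177 177 179 178 178 178 177 177
256 177 177 178 178 177 176 175 174 173 142  95  92 
[... 4703 characters left out ...]
  61  59  60  59  56  65  80  86  81  85 101 103  95  90  91  91  92  92  93  94
241  99 106 108 103  87  70  66  63  62  61  60  60  59  59  59  63  78  88  85  84  91  93  91  91  92  93  92  93  94  93
242 105 112 115 110  96  75  67  65  63  61  60  60  60  61  61  66  77  88  88  88  89  90  91  91  92  92  94  93  93  93
243 109 114 114 114 107  83  68  65  65  63  59  59  59  61  66  75  83  90  90  90  89  92  92  91  91  93  92  93  93  94
244 113 115 114 113 110  92  73  66  65  64  61  59  63  71  76  86  90  90  90  90  91  90  92  92  92  93  93  94  92  97
245 114 115 114 115 112 101  82  68  65  66  62  64  69  83  87  89  90  90  91  90  91  91  91  92  93  93  94  93  90 110
```

All the evidence puts the shaft within about 2.5 mm of the port centre, and there is 5 mm of room. I'll lower just to the mouth of the port, watch the force, and measure the shaft against the hole directly.

```bash
python3 -m creep '-1 0 0 0.006 0 0 0;-1 0 0 0.006 0 0 0;-1 0 0 0.006 0 0 0;-1 0 0 0.005 0 0 0;-1 0 0 0 0 0 0;-1 0 0 0 0 0 0'
cat > look.py <<'E'
from h import *
import cv2
need([512,251.2,157.7])
S=arm.capture("side");T=arm.capture("top");s=cv2.cvtColor(S["pixels"],cv2.COLOR_RGB2GRAY);t=cv2.cvtColor(T["pixels"],cv2.COLOR_RGB2GRAY)
for v in list(range(262,286,4))+list(range(286,304)):print(v,' '.join('%3d'%x for x in s[v,236:262]))
print("top")
for v in range(228,246):print(v,' '.join('%3d'%x for x in t[v,204:228]))
E
python3 look.py
```

```text
time_s: 11.6
ee_pos: [510.3, 250.6, 254.8]
eef_rot: [0.567, 0.823, 0.0, 0.0]
contact_force: [-0.6, 0.1, -2.6]
width: 0.379
finger_force: 49.9
t 11.6 tcp [510.3 250.6 254.8] y-axis deg 20.9 z [ 2.e-04  1.e-04 -1.e+00] q [ 0.34  0.15 -0.06  1.36  0.    1.55]
F [-0.55  0.07 -2.61] w 0.379 ff 49.85834777355194
tool shift [-0.      0.0017  0.0971]
262 176 175 175 175 175 177 164  98  92  92  92  86 170 175 175 177 179 178 177 178 178 176 176 178 178 176
266 178 178 179 181 180 181 179 120  93  93  93  87 130 176 179 178 177 175 175 176 179 179 177 178 179 179
270 178 179 182 181 180 180 178 139  94  92  92  89 101 176 178 177 176 176 177 178 179 179 179 179 179 178
274 181 178 176 176 178 179 178 175  99  91  91  91  85 152 177 179 178 176 178 178 179 181 182 183 185 185
278 181 182 180 181 180 179 177 177 124  92  92  91  87 130 176 178 178 177 177 177 177 177 177 177 177 177
282 177 178 177 177 176 176 176 176 157  97  91  92  89  81 164 166 165 165 167 167 170 175 176 177 177 177
286 166 137 110 107 108 107 107 108 108  91  91  91  90  85  99 108 108 108 108 108 108 108 108 107 108 108
[... 2940 characters left out ...]

239  33  31  31  34  44  54  59  58  57  68  81  82  76  82 103 106  95  91  92  92  92  91  93  94
240  28  35  42  49  55  59  60  59  56  65  79  85  80  84  98  96  92  91  92  91  92  92  94  93
241  44  49  56  57  58  59  61  61  58  63  78  88  84  84  90  91  91  90  91  93  92  92  94  93
242  61  61  62  60  59  60  59  60  60  61  72  87  88  88  90  90  91  91  91  92  94  93  95  94
243  66  65  63  62  60  60  60  60  60  64  76  86  90  90  90  90  91  92  91  92  93  94  95  94
244  74  68  67  64  61  59  59  58  64  73  85  90  90  89  90  92  91  92  93  93  94  93  93  99
245  80  70  65  64  61  59  60  61  69  84  90  90  91  90  92  92  92  92  92  93  93  92  90 109
```

At the mouth the shaft is centred to within about 0.3 mm across the side view (shaft u≈248.0, hole u≈248.0). The top view suggests 1 to 2 mm of residual towards +x. I make a small correction and lower to just above the range where the vial bottom can lie.

```bash
python3 -m creep '-1 0.0006 -0.0008 0 0 0 0;-1 0 0 0.006 0 0 0;-1 0 0 0.008 0 0 0;-1 0 0 0.008 0 0 0;-1 0 0 0.008 0 0 0;-1 0 0 0.008 0 0 0;-1 0 0 0.006 0 0 0;-1 0 0 0.004 0 0 0;-1 0 0 0 0 0 0;-1 0 0 0 0 0 0;-1 0 0 0 0 0 0'
cat > chk.py <<'E'
import sys
from workcell import arm
import numpy as np
fs=arm.sense();f=fs["contact_force"]
print("z",fs["ee_pos"].round(1),"F",f.round(2),"t",round(fs["time_s"],2))
sys.exit(int(f[2]>0.8 or np.hypot(f[0],f[1])>3))
E
python3 look.py; python3 chk.py
```

```text
time_s: 13.08
ee_pos: [509.6, 250.9, 207.1]
eef_rot: [0.567, 0.823, 0.0, 0.0]
contact_force: [-0.7, 0.2, -3.3]
width: 0.382
finger_force: 49.9
t 13.07 tcp [509.6 250.9 207.1] y-axis deg 20.9 z [ 7.e-04  2.e-04 -1.e+00] q [ 0.34  0.17 -0.14  1.26 -0.    1.55]
F [-0.69  0.18 -3.25] w 0.382 ff 49.85795438289642
tool shift [-0.0006  0.0023  0.0494]
262  78  49  59  67  70  71  71  74  74  74  74  70  69  69  67  55  51  56  86 144 177 176 176 178 178 177
266 179 178 179 181 123 108 108 102 102 101 101 109 116 115 112 110 104 152 174 176 179 179 178 178 179 179
270 178 180 182 181 150 115 114 116 117 116 117 116 117 113 110 108 115 163 177 179 180 180 180 180 179 179
274 181 179 177 177 178 179 179 176  75  56  56  57  56  56  65 176 179 177 180 180 179 181 182 184 185 186
278 181 183 181 181 181 179 178 177 177 117  91  91  92  87 130 177 178 179 179 178 177 177 177 177 178 178
282 179 178 178 178 177 177 177 177 177 136  93  91  91  89 102 164 166 166 168 168 171 176 177 177 178 178
286 167 137 110 108 108 108 108 107 108 108  89  90  92  90  86 104 107 108 108 108 108 108 107 108 108 1
[... 2994 characters left out ...]
  51  57  55  64  82  90  90  91  92  92  93  94
240  19  33  47  46  44  38  35  35  31  27  43  63  68  66  63  67  85  89  91  91  91  91  91  92
241  18  32  47  54  52  38  29  29  26  31  53  72  70  64  65  76  88  89  91  93  91  92  92  93
242  10  28  43  50  49  40  29  26  33  44  57  64  61  62  67  83  89  91  91  92  91  93  94  93
243  11  19  31  42  40  36  34  39  47  53  60  62  61  66  75  86  90  90  91  91  93  92  93  93
244  13  16  19  32  42  46  48  53  57  58  63  72  75  77  84  89  91  92  91  93  93  92  91  97
245  10  13  21  36  53  56  58  57  59  60  65  80  86  86  90  90  91  92  92  93  91  91  90 108
z [509.5 250.9 207. ] F [-0.12 -0.07 -2.14] t 13.18
```

In the port the shaft is about 1 mm to the right in the side view (249.0 against 248.2), so I correct that. Then I feel downward in 2 mm steps, checking the force between steps.

```bash
python3 -m creep '-1 0.0005 0.0006 0 0 0 0;-1 0 0 0.002 0 0 0;-1 0 0 0.002 0 0 0;-1 0 0 0.002 0 0 0;-1 0 0 0 0 0 0;-1 0 0 0 0 0 0' >/dev/null; python3 chk.py && python3 -m creep '-1 0 0 0.001 0 0 0;-1 0 0 0.001 0 0 0;-1 0 0 0 0 0 0' >/dev/null; python3 chk.py && python3 -m creep '-1 0 0 0.001 0 0 0;-1 0 0 0.001 0 0 0;-1 0 0 0 0 0 0' >/dev/null; python3 chk.py && python3 -m creep '-1 0 0 0.001 0 0 0;-1 0 0 0.001 0 0 0;-1 0 0 0 0 0 0' >/dev/null; python3 chk.py && python3 -m creep '-1 0 0 0.001 0 0 0;-1 0 0 0.001 0 0 0;-1 0 0 0 0 0 0' >/dev/null; python3 chk.py && python3 -m creep '-1 0 0 0.001 0 0 0;-1 0 0 0.001 0 0 0;-1 0 0 0 0 0 0' >/dev/null; python3 chk.py
```

```text
z [509.7 251.5 200.7] F [-0.07 -0.05 -2.41] t 13.93
z [509.6 251.4 198.6] F [-0.15 -0.1  -3.28] t 14.3
z [509.6 251.5 196.5] F [ 0.05 -0.71 -2.53] t 14.68
z [509.6 251.5 194.6] F [ 0.1  -1.07 -1.85] t 15.05
z [509.6 251.5 192.6] F [-0.69 -0.14 -3.42] t 15.43
z [509.6 251.4 190.6] F [-0.17 -0.97 -3.18] t 15.8
```

```bash
python3 chk.py && python3 -m creep '-1 0 0 0.001 0 0 0;-1 0 0 0.001 0 0 0;-1 0 0 0 0 0 0' >/dev/null; python3 chk.py && python3 -m creep '-1 0 0 0.001 0 0 0;-1 0 0 0.001 0 0 0;-1 0 0 0 0 0 0' >/dev/null; python3 chk.py && python3 -m creep '-1 0 0 0.001 0 0 0;-1 0 0 0.001 0 0 0;-1 0 0 0 0 0 0' >/dev/null; python3 chk.py && python3 -m creep '-1 0 0 0.001 0 0 0;-1 0 0 0.001 0 0 0;-1 0 0 0 0 0 0' >/dev/null; python3 chk.py && python3 -m creep '-1 0 0 0.001 0 0 0;-1 0 0 0.001 0 0 0;-1 0 0 0 0 0 0' >/dev/null; python3 chk.py && python3 -m creep '-1 0 0 0.001 0 0 0;-1 0 0 0.001 0 0 0;-1 0 0 0 0 0 0' >/dev/null; python3 chk.py
```

```text
z [509.6 251.4 190.6] F [-0.17 -0.97 -3.18] t 15.8
z [509.6 251.5 188.6] F [-0.21  0.34 -2.73] t 16.18
z [509.6 251.5 186.6] F [ 0.52 -0.56 -2.34] t 16.55
z [509.9 251.6 185.2] F [ 0.06 -0.5   1.55] t 16.93
z [509.9 251.6 185.2] F [ 0.06 -0.5   1.55] t 16.93
z [509.9 251.6 185.2] F [ 0.06 -0.5   1.55] t 16.93
z [509.9 251.6 185.2] F [ 0.06 -0.5   1.55] t 16.93
```

The force rose about 4 N at z≈185.2. A hold row will confirm it's a steady contact.

```bash
for i in 1; do python3 -m creep '-1 0 0 0 0 0 0' >/dev/null; python3 chk.py; python3 -m creep '-1 0 0 0.0005 0 0 0;-1 0 0 0 0 0 0' >/dev/null; python3 chk.py; done
```

```text
z [509.9 251.6 185.2] F [-1.41 -0.58  1.08] t 17.05
z [509.9 251.6 184.6] F [-0.36 -0.24  3.22] t 17.3
```

Contact is steady and the spring slope matches the cushion, which puts the untouched bottom at TCP z≈186.5. I lift to 196.5.

```bash
python3 -m creep '-1 0 0 -0.0024 0 0 0;-1 0 0 -0.0025 0 0 0;-1 0 0 -0.0025 0 0 0;-1 0 0 -0.0025 0 0 0;-1 0 0 -0.0025 0 0 0;-1 0 0 0 0 0 0;-1 0 0 0 0 0 0;-1 0 0 0 0 0 0' >/dev/null; python3 look.py
```

```text
t 18.3 tcp [509.6 251.5 196.5] y-axis deg 20.9 z [-2.e-04 -0.e+00 -1.e+00] q [ 0.34  0.18 -0.15  1.24  0.    1.55]
F [-0.23 -0.11 -3.1 ] w 0.384 ff 49.677388072013855
tool shift [-0.0011  0.0022  0.0388]
262  56  48  49  59  68  67  68  68  68  69  68  68  61  55  54  50  55  60  67  61  52  52 143 177 178 177
266  66  57  50  46  49  53  54  59  61  59  54  54  51  48  49  54  60  67  66  54  76 155 176 178 179 180
270 179 150 123 101  69  50  48  47  46  47  47  49  53  52  63  67  81 115 175 179 180 180 180 179 179 179
274 181 179 177 177 168 117 116 116 116 118 117 116 117 115 113 110 106 102 177 180 179 182 182 184 186 186
278 181 183 182 181 181 180 159 134 122 114 113 113 110 106 102 143 177 178 178 178 177 177 177 178 178 178
282 178 178 178 177 177 176 177 176 177 111  67  64  68  66  90 164 166 165 167 168 171 176 176 177 177 178
286 167 137 110 108 108 107 108 108 107 107  89  91  90  91  85 104 107 108 108 108 108 109 108 109 108 109
287 121 108 107 107 108 107 107 108 107 108  89  90  91  91  86  95 107 108 108 108 107 108 108 108 108 109
288 108 108 107 108 107 108 108 
[... 2799 characters left out ...]

239  16  21  30  34  35  33  35  37  35  35  31  26  29  45  54  60  73  86  90  90  92  91  92  92
240  11  21  35  40  38  40  37  35  34  34  27  24  38  54  60  65  82  90  91  91  92  92  93  92
241  15  22  34  46  50  49  42  35  33  30  24  36  50  57  60  69  85  89  90  92  92  91  93  92
242  14  18  27  46  51  51  40  30  29  27  35  44  55  60  65  76  87  90  91  91  92  91  93  92
243  14  14  21  37  44  45  36  32  31  40  49  55  59  66  75  84  90  91  90  92  91  91  92  94
244  15  15  13  21  33  41  45  43  46  53  55  62  70  76  86  90  91  90  91  91  92  92  90  98
245  13   9  14  20  32  51  54  56  56  56  58  67  82  86  89  90  90  92  92  92  91  91  90 109
```

The shaft is still about 1 mm to the right of the port centre in the side view (249.0 against 248.0). One last 0.9 mm nudge, then a check that the tool is still.

```bash
python3 -m creep '-1 0.0001 0.0005 0 0 0 0;-1 0.0001 0.0004 0 0 0 0;-1 0 0 0 0 0 0;-1 0 0 0 0 0 0;-1 0 0 0 0 0 0;-1 0 0 0 0 0 0' >/dev/null; python3 look.py | sed -n '1,3p;10,13p;17,23p'
```

```text
t 19.15 tcp [510.4 252.  196.6] y-axis deg 20.9 z [ 0.  0. -1.] q [ 0.35  0.18 -0.15  1.24  0.    1.55]
F [ 0.43 -0.2  -1.6 ] w 0.381 ff 49.67686414718628
tool shift [-0.0013  0.0012  0.0389]
286 167 137 110 108 107 108 108 107 107  93  90  90  91  87  92 107 108 108 107 109 108 108 108 108 108 108
287 122 108 107 108 107 107 107 108 108  97  89  91  91  89  93 107 108 108 108 108 108 107 108 108 108 108
288 108 108 108 108 107 107 107 107 108  96  90  91  92  89  92 107 108 108 108 108 108 108 108 108 108 108
289 108 107 107 108 108 107 108 108 108  96  88  91  91  88  88 107 108 108 108 108 108 108 108 108 108 108
293  77  78  78  78  77  77  78  76  74  72  87  90  91  89  85  73  74  80 100 106 108 108 108 108 108 108
294  77  77  78  77  78  77  76  71  70  70  86  91  91  91  86  73  71  70  76  94 107 108 108 107 108 108
295  77  77  77  77  78  78  71  68  69  72  84  90  91  90  85  84  88  80  76  78 106 108 108 108 109 108
296  77  78  78  78  78  76  70  69  80  93  88  89  91  91  86 103 118 104  79  79 100 108 108 108 108 108
297  77  77  77  78  78  78  71  91 106 125 100  91  91  90  87  99 119 101  79  79  78 107 109 109 108 108
298  77  78  78  78  77  78  74 116 117 120 102  90  92  91  86  92  92  78  79  78  79 107 107 108 108 108
299  78  77  78  77  77  77  78  86  98 107  96  87  88  88  79  78  78  79  78  78  88 107 108 108 108 108
```

The shaft is now at u≈248.3 against the hole at about 248.0. It is upright and still, with no side force, so I hand it in.

```bash
python3 -c "
from workcell import arm
print(arm.job_done())"
```

```text
the job is handed in; nothing more can be done
None
```

I handed the job in at about 19 s with the slim homogeniser held upright and still in the port, its tip about 10 mm above the vial bottom it felt with roughly 6 N; it is centred to about 0.5 mm across the side view, but the other direction is only known to 1–2 mm.

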